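Load the last jar and knock the rack's lock pin home

TASK

Get the sample rack ready for the run: stand the loose amber jar upright in the crate's empty cell and let go of it. Then take the mallet by its handle and, with its striking face square to the leaning pin, knock the pin down with one or more brisk blows, not a slow press, until its head sits on the steel collar. Finally stand the mallet back on the bench on its striking face, clear of the rack and everything else, leaving the other jars, the flask and the wash bottle as they are.

Things in the scene. Friction and masses are not known exactly. Their poses are not given: they have to be found in the camera images.
- dock: The rack dock, fixed: aluminium base plate 100 x 390 x 8 mm (x, y, z) with a white three-cell crate at its -y end and a grey lock block at its +y end. Origin on the bench under the plate's centre, z up. Lock block at dock (x, y) = (0, 140) mm, 90 mm wide, 107 mm high; its upper face leans 38 degrees from level, facing up and to dock -x (the robot).
- crate (a point): Centre of the crate's floor, 12 mm above the bench, at dock (0, -60) mm; axes as the dock's. Crate 82 x 238 mm outside, walls 4 mm, wall tops 41 mm above this point. Three cells, each 74 x 74 mm inside, in a row along y at y = -78, 0 and 78 mm from this point; two hold jars.
- pad: Square cork pad, 70 x 70 x 3 mm, fixed on the floor of the empty cell, marking which of the three cells is free (any of them). Origin at the centre of its underside; its top, 3 mm higher, is what the loose jar stands on.
- loose_jar: The jar to load: amber glass, paper label, black screw cap, 52 mm diameter and 110 mm high, 0.15 to 0.3 kg, standing on the bench in front of the crate. Straight-sided up to 80 mm, cap 47 mm diameter. Origin at the centre of its base; z up its axis.
- jar_a: A like jar already standing in a crate cell, loose; origin at the centre of its base. Leave it standing in its cell.
- jar_b: Another like jar in another crate cell, loose; origin at the centre of its base. Leave it standing in its cell.
- mallet: Rubber mallet standing on its striking face: black upright cylinder head 50 mm diameter, 76 mm high, wooden handle sticking out level. Origin at the centre of the striking face; z along the head away from that face (up). Handle towards own -x, from x = -25 to -124 mm, 20 mm wide (y), 26 mm deep, its middle 42 mm above the face. 0.3 to 0.5 kg, mostly the head; the handle side is light.
- mallet_grip (a point): Point on the centre line of the mallet's handle, 48 mm from the head's axis and 42 mm from the striking face's plane: a good grip point. Axes as the mallet's.
- pin (a joint): How far the steel lock pin has been driven down along its axis, m: 0 fully out, 0.024 fully home (the underside of its head on the collar); it starts between 0 and 0.005. It is stiff and sprung: it takes about 7 to 10 N to move and stays where it is left; hard stop at 0.024. A brisk blow: the mallet meets the pin at 0.08 m/s or more.
- pin_top (a point): Centre of the top of the pin's round steel head (30 mm diameter, 12 mm thick, on an 18 mm shank); moves with the pin. z points outward along the pin's axis, which leans 38 degrees from vertical towards dock -x; the pin is driven along -z. x points up the block's slope, y along dock y.
- collar (a point): Centre of the top of the steel collar (44 mm diameter, 5 mm thick) on the lock block where the pin's head comes to rest; the head's top is then 12 mm from this point along the pin's axis. Axes as the dock's.
- flask: White plastic conical flask, 84 mm wide at its base, 125 mm high, loose bystander beyond the +y end of the dock. Origin at the centre of its base.
- wash_bottle: White wash bottle with a bent grey spout, 70 mm diameter, 195 mm high, loose bystander beyond the -y end of the dock. Origin at the centre of its base.
Things that resemble listed ones, but are neither listed nor needed, are in the scene too. What is shaped like the mallet but green or purple is not meant.

How it is judged:
On the way, in this order (a step that is already met when the one before it is completed fails the run):
1. the loose jar stands upright in the empty cell, released (horizontal distance between loose_jar and pad below 0.02 m and z of loose_jar in the frame of pad below 0.009 m and angle between loose_jar's own z axis and vertical below 0.15 rad and contact force between the fingers and loose_jar below 0.2 N), for 0.2 s.
2. the pin is struck: it moves down faster than 0.04 m/s with the mallet's striking face at its head, square to its axis within 17 degrees (velocity of joint pin above 0.04 m/s and distance between mallet and pin_top below 0.03 m and angle between the z axis of mallet and the z axis of pin_top, either way round below 0.3 rad).
3. the pin is driven home (within 3 mm of its stop) with the mallet's striking face on its head, square to its axis within 17 degrees (value of joint pin above 0.021 m and distance between mallet and pin_top below 0.03 m and angle between the z axis of mallet and the z axis of pin_top, either way round below 0.3 rad), for 0.02 s.
At the end, for the whole second after the job is handed in: The loose jar stands upright (9 deg), within 20 mm of the middle of the once-empty cell; the pin is within 3 mm of home; the mallet stands still on the bench on its striking face (7 deg), touching neither dock nor bystander; the other jars, flask and wash bottle still stand (all of step 1 and value of joint pin above 0.021 m and height (world z) of mallet below 0.006 m and angle between mallet's own z axis and vertical below 0.12 rad and linear speed of each of mallet, loose_jar below 0.02 m/s and contact force between mallet and dock below 0.1 N and contact force between mallet and jar_a below 0.1 N and contact force between mallet and jar_b below 0.1 N and contact force between mallet and flask below 0.1 N and contact force between mallet and wash_bottle below 0.1 N and angle between each of jar_a, jar_b, flask, wash_bottle's own z axis and vertical below 0.15 rad).
It fails at once if jar a pushed more than 30 mm or tipped (distance of jar_a from where it was at the start of the episode above 0.03 m or angle between jar_a's own z axis and vertical above 0.35 rad).
It fails at once if jar b pushed more than 30 mm or tipped (distance of jar_b from where it was at the start of the episode above 0.03 m or angle between jar_b's own z axis and vertical above 0.35 rad).
It fails at once if flask pushed more than 30 mm or tipped (distance of flask from where it was at the start of the episode above 0.03 m or angle between flask's own z axis and vertical above 0.35 rad).
It fails at once if wash bottle pushed more than 30 mm or tipped (distance of wash_bottle from where it was at the start of the episode above 0.03 m or angle between wash_bottle's own z axis and vertical above 0.35 rad).
It also fails if it takes over 54 s, if anything falls off the work surface, if the arm or the gripper's body presses on something with over 40 N, if the wrist force passes 120 N, or if a joint passes its speed limit or range.

ROBOT

A 7-joint arm with a two-finger parallel gripper is mounted at the origin on the work surface. World frame = base frame: x ahead of the robot, y to its left, z up, the work surface at z = 0. Lengths are in m, angles in rad, forces in N, time in s.
With the tool pointing down it reaches from about 0.4 to 0.9 m from the base axis. Payload 5.6 kg.
Tool frame: the origin (TCP) lies midway between the tips of the shut fingers; the grasp point (between the pads) lies 19 mm behind it; z points along the fingers, y is the line along which they close (so a half turn about z gives the same grasp; the last joint's range is limited). The gripper opens to 92 mm and grips with 3 to 60 N. Pads are 20 mm wide; open, the fingers measure 128 mm over their backs; the gripper's body (75 mm by 189 mm) begins 69 mm behind the grasp point.
Start: joints at [1.283, 0.468, -0.012, 1.603, 0.006, 1.071, -0.056], TCP at [0.157, -0.631, 0.215] pointing down, gripper open.
Joint ranges: [-2.53, 2.53], [-0.31, 2.02], [-1.57, 1.55], [0.28, 2.44], [-1.29, 4.43], [0.15, 1.84], [-2.92, 2.92]. Speed limits (rad/s): [2.57, 2.57, 3.14, 3.14, 3.14, 3.14, 3.14].

INTERFACE

Orientations are given as a unit quaternion [x, y, z, w].
In Python, from workcell import arm gives the robot as it stands.
- The arm moves only by the tool drive_tool, never from a script. Its arguments are lists of equal length, an entry for each row: "translation": the shift along the world's x, y, z in units of 0.2 m (1.0 is 0.2 m), a list of three; "rotation": the turn, a rotation vector about the world's x, y, z in units of 90 degrees (1.0 is 90 degrees), a list of three; "claw": the opening, from 0 (shut) to 1 (fully open). A call has 1 to 20 rows; each row is the pose to reach, as a shift and turn from the pose commanded when the call began; what a row does not reach only later rows make up. A row lasts 1/10 s, in which the tool goes at most 50 mm and 8.59 degrees, less where a joint would pass 70% of its speed; a pose out of reach is approached as far as the arm can. A call with a number of a shift or a turn outside -1 to 1 is refused whole. A call with a gripper value outside its range is refused whole. The fingers move at their own pace and stop on an object; "force" is the grip in N (left out, the last holds). Time passes only in rows, so rows that repeat a pose let the fingers close. It gives the time, the measured TCP pose, the force, the opening and the grip force at its end, in the units of the state.
- arm.sense(): the state, without advancing time (a new reading comes with each control period).
- arm.get_image(name): name is "side" or "top"; returns a dict with "image" (400x640x3 uint8, red, green, blue), "K" (3x3 intrinsics, pixels), "distortion" ([k1, k2, p1, p2, k3] as OpenCV has them; the pictures are not rectified), "position" and "rotation" of the camera in the world. Camera axes: x right, y up, looking along -z (the intrinsics and any distortion apply to the point x, -y, -z); pixel columns grow to the right and rows downward; lengths in m; the calibration is good to about 2 mm. A picture is of the moment at which its call begins. There is no depth.
- arm.job_done(): hands the job in; it is judged then, once.
Trained networks look in the newest picture that a camera, given by its name, has taken for a name from the list of things; names that differ only in an ending like _2 or _b are one class to them, and where a whole thing is asked for, a point or a joint stands for the part that bears it (a point fixed in the world has none). Each returns a list of dicts, best first, with "confidence" (0 to 1); they miss things now and then, are a little off and sometimes report something else, mostly with a low value. They report only what shows in the picture. A call takes as long as a camera call. They do not tell look-alikes from the thing itself.
- arm.trace(camera, name): "mask" (400x640 bool, what is visible of it) and "bbox" ([centre column, centre row, width, height] in pixels, round what is visible of it).
The state is a dict: "time": time; "q": joint angles; "dq": joint speeds; "joint_efforts": joint torques, N m; "tool_pos": TCP position; "orientation": TCP orientation; "force": force on the tool from outside, world axes, zero at the start; "wrist_torque": the same for the moment, N m; "opening": opening from 0.0 (shut) to 1.0 (fully open); "gripper_force": force on a finger pad.
Only numpy, scipy, OpenCV 4.12 (cv2) and the standard library are available. Lean on these libraries where they do the work, as an engineer would, in place of code of your own. Each camera call takes 0.05 s, during which the arm holds its last target. There are 200 camera calls.

## Working session

There is one attempt and no reset: what is moved stays moved. The work goes in short steps, Python scripts to look and compute and a tool call to move; the robot and the scene stay as the last step left them, time stands still between calls to the robot, and variables do not carry over. Pictures are saved under pics/ and viewed, at most 10 in all, crops included, and the job is handed in when it is done.

Besides the shell and the picture viewer there is one more tool, called as name(argument=value, ...) on one line, values as JSON. drive_tool: Moves the arm, as the interface text tells. Its arguments: {"type":"object","properties":{"translation":{"type":"array","items":{"type":"array","items":{"type":"number"}}},"rotation":{"type":"array","items":{"type":"array","items":{"type":"number"}}},"claw":{"type":"array","items":{"type":"number"}},"force":{"type":"number"}},"required":["translation","rotation","claw"]}

```bash
mkdir -p pics; ls; cat > h.py <<'E'
import numpy as np,cv2
from workcell import arm
def shot(n,f=None):
    d=arm.get_image(n)
    if f: cv2.imwrite('pics/'+f,d['image'][:,:,::-1])
    return d
def ray(d,px):
    u=cv2.undistortPoints(np.array([[px]],float),np.array(d['K']),np.array(d['distortion']))[0,0]
    R=np.array(d['rotation']); 
    return np.array(d['position']),R@np.array([u[0],-u[1],-1.])
def atz(d,px,z):
    p,r=ray(d,px); return p+r*(z-p[2])/r[2]
def proj(d,P):
    P=np.atleast_2d(P); R=np.array(d['rotation']); c=(P-np.array(d['position']))@R; c=c*[1,-1,-1]
    return cv2.projectPoints(c,np.zeros(3),np.zeros(3),np.array(d['K']),np.array(d['distortion']))[0][:,0]
def tri(d1,p1,d2,p2):
    a,r=ray(d1,p1);b,s=ray(d2,p2)
    t=np.linalg.lstsq(np.c_[r,-s],b-a,rcond=None)[0]
    return (a+r*t[0]+b+s*t[1])/2,np.linalg.norm(a+r*t[0]-b-s*t[1])
E
python3 - <<'E'
from h import *
t=shot('top','t0.png');s=shot('side','s0.png')
for c,d in(('top',t),('side',s)):
    print(c,d['position'],np.round(d['rotation'],3).tolist(),np.round(d['K'],1).tolist())
    for n in['dock','pad','loose_jar','mallet','pin','flask','wash_bottle']:
        print(n,[(round(x['confidence'],2),np.round(x['bbox']).tolist()) for x in arm.trace(c,n)])
E
```

```text
pics
top [0.26764934 0.01096933 1.14407258] [-0.062, 0.057, 0.711, -0.698] [[413.4, 0.0, 321.0], [0.0, 413.4, 198.8], [0.0, 0.0, 1.0]]
dock [(0.61, [319.0, 141.0, 138.0, 45.0])]
pad [(0.94, [367.0, 145.0, 23.0, 23.0])]
loose_jar [(0.93, [422.0, 207.0, 28.0, 25.0]), (0.6, [341.0, 137.0, 21.0, 25.0]), (0.48, [368.0, 144.0, 28.0, 26.0])]
mallet [(0.94, [356.0, 221.0, 46.0, 39.0]), (0.75, [283.0, 208.0, 44.0, 46.0]), (0.71, [219.0, 198.0, 48.0, 48.0]), (0.6, [240.0, 275.0, 48.0, 47.0])]
pin []
flask [(0.98, [169.0, 152.0, 37.0, 33.0])]
wash_bottle [(0.75, [472.0, 173.0, 44.0, 37.0])]
side [0.0584936  0.82583368 0.63981654] [-0.111, 0.482, 0.849, -0.186] [[378.2, 0.0, 316.3], [0.0, 378.2, 192.4], [0.0, 0.0, 1.0]]
dock [(0.7, [256.0, 211.0, 97.0, 81.0]), (0.37, [259.0, 191.0, 17.0, 29.0])]
pad []
loose_jar [(0.71, [356.0, 172.0, 14.0, 35.0]), (0.49, [171.0, 294.0, 42.0, 61.0])]
mallet [(0.8, [350.0, 206.0, 24.0, 35.0]), (0.75, [254.0, 272.0, 34.0, 58.0]), (0.64, [346.0, 279.0, 62.0, 41.0]), (0.55, [305.0, 238.0, 53.0, 38.0])]
pin [(0.62, [239.0, 208.0, 12.0, 14.0])]
flask [(0.6, [172.0, 295.0, 44.0, 61.0]), (0.34, [255.0, 211.0, 100.0, 83.0])]
wash_bottle [(0.92, [345.0, 143.0, 20.0, 52.0])]
```

```bash
python3 - <<'E'
import cv2
a=cv2.imread('pics/t0.png')[110:310,140:505];cv2.imwrite('pics/t0c.png',cv2.resize(a,None,fx=2.19,fy=2.19,interpolation=2))
b=cv2.imread('pics/s0.png')[100:340,130:430];cv2.imwrite('pics/s0c.png',cv2.resize(b,None,fx=2.5,fy=2.5,interpolation=2))
E
```

```text
(no output)
```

View pics/t0c.png

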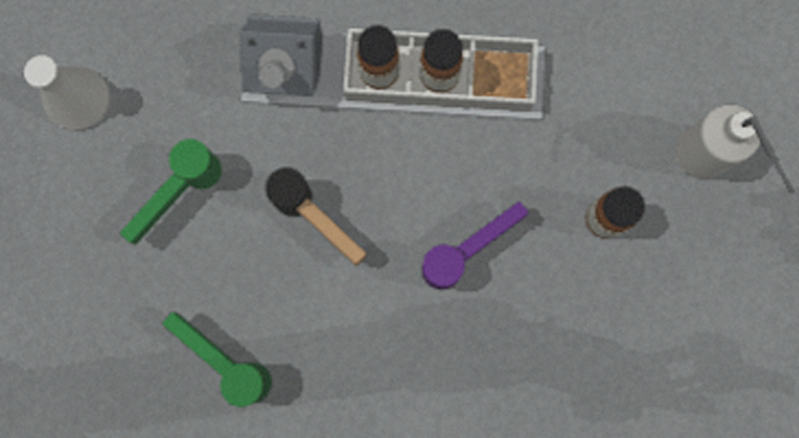

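View pics/s0c.png

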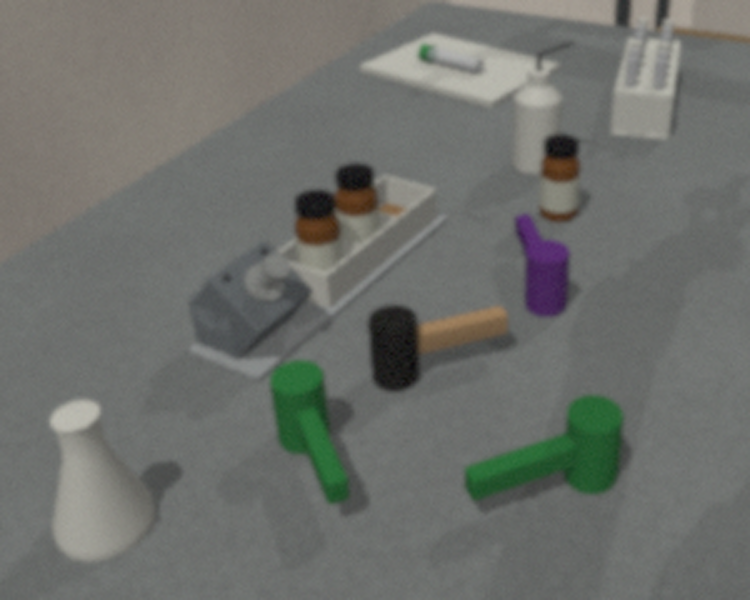

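The black-headed, wood-handled mallet is at top px (272,198), handle end (305,227). The other three are green or purple and are rejected. The loose amber jar stands alone at (423,205). The free cell, with cork, is at (367,144), the -y end cell. Next I fit poses by silhouette.

```bash
cat > fit.py <<'E'
from h import *
from scipy.optimize import minimize
th=np.linspace(0,2*np.pi,32,endpoint=False)
def cyl(r,z0,z1): return np.array([[r*np.cos(a),r*np.sin(a),z] for z in(z0,z1) for a in th])
def box(x0,x1,y0,y1,z0,z1): return np.array([[x,y,z] for x in(x0,x1) for y in(y0,y1) for z in(z0,z1)],float)
MAL=[cyl(.025,0,.076),box(-.124,-.02,-.01,.01,.029,.055)]
JAR=[cyl(.026,0,.080),np.r_[cyl(.026,.08,.08),cyl(.0235,.09,.11)]]
CRATE=[box(-.05,.05,-.195,.195,0,.008),box(-.041,.041,-.179,.059,.008,.053)]
S=4
def render(d,parts,x,y,yaw,z=0):
    R=np.array([[np.cos(yaw),-np.sin(yaw),0],[np.sin(yaw),np.cos(yaw),0],[0,0,1]])
    m=np.zeros((400*S,640*S),np.uint8)
    for p in parts:
        q=proj(d,p@R.T+[x,y,z]); h=cv2.convexHull(((q+.5)*S).astype(np.int32)); cv2.fillConvexPoly(m,h,255)
    return cv2.resize(m,(640,400),interpolation=cv2.INTER_AREA)/255.
def fit(views,parts,x0,step,z=0,ign=None):
    def cost(v):
        c=0
        for d,m in views:
            r=render(d,parts,v[0],v[1],v[2] if len(v)>2 else 0,z); e=np.abs(r-m)
            c+=e.sum()/m.sum()
        return c
    sim=[np.array(x0)]+[np.array(x0)+np.eye(len(x0))[i]*step[i] for i in range(len(x0))]
    r=minimize(cost,x0,method='Nelder-Mead',options=dict(initial_simplex=sim,maxiter=90,xatol=2e-4,fatol=1e-4))
    return r.x,r.fun
def near(c,n,px):
    l=[x for x in arm.trace(c,n) if np.hypot(*(np.array(x['bbox'][:2])-px))<8]
    return l[0]['mask'].astype(float) if l else None
E
cat > m1.py <<'E'
from fit import *
t=shot('top');s=shot('side')
jt,js=near('top','loose_jar',(422,207)),near('side','loose_jar',(356,172))
mt=[x for x in arm.trace('top','mallet')];ms=arm.trace('side','mallet')
mt=near('top','mallet',(283,208));ms=near('side','mallet',(305,238))
for nm,parts,a,b,x0,st in(('jar',JAR,jt,js,atz(t,(422,207),.05)[:2],(.01,.01)),('mal',MAL,mt,ms,(*atz(t,(272,198),.076)[:2],.7+np.pi/2),(.01,.01,.2))):
    if nm=='mal':
        h=atz(t,(272,198),.076);e=atz(t,(305,227),.055);x0=(h[0],h[1],np.arctan2(h[1]-e[1],h[0]-e[0]))
    for v in([(t,a)],[(s,b)],[(t,a),(s,b)]):
        if v[0][1] is None: print('none');continue
        print(nm,fit(v,parts,x0,st))
pm=near('top','pad',(367,145)); c=np.argwhere(pm>0).mean(0)[::-1];print('pad',c,atz(t,c,.015))
for c,d in(('top',t),('side',s)):
    print([(x['confidence'],x['bbox']) for n in('pin','pin_top') for x in arm.trace(c,n)])
dm=arm.trace('top','dock');o=t['image'][:,:,::-1].copy()
if dm:
    o[dm[0]['mask']]=o[dm[0]['mask']]//2+np.array([120,0,0],np.uint8)
o=np.vstack([cv2.resize(t['image'][110:170,240:400,::-1],(800,300),interpolation=2),cv2.resize(o[110:170,240:400],(800,300),interpolation=2)])
cv2.imwrite('pics/d1.png',o)
o=cv2.resize(s['image'][160:260,195:315,::-1],(720,600),interpolation=2);cv2.imwrite('pics/d2.png',o)
E
python3 m1.py
```

```text
Traceback (most recent call last):
  File "m1.py", line 6, in <module>
    for nm,parts,a,b,x0,st in(('jar',JAR,jt,js,atz(t,(422,207),.05)[:2],(.01,.01)),('mal',MAL,mt,ms,(*atz(t,(272,198),.076)[:2],.7+np.pi/2),(.01,.01,.2))):
                                               ~~~^^^^^^^^^^^^^^^^^
  File "h.py", line 12, in atz
    p,r=ray(d,px); return p+r*(z-p[2])/r[2]
        ~~~^^^^^^
  File "h.py", line 10, in ray
    return np.array(d['position']),R@np.array([u[0],-u[1],-1.])
                                   ~^~~~~~~~~~~~~~~~~~~~~~~~~~~
ValueError: matmul: Input operand 1 has a mismatch in its core dimension 0, with gufunc signature (n?,k),(k,m?)->(n?,m?) (size 3 is different from 4)
```

Camera rotation is a quaternion.

```bash
sed -i "s/R=np.array(d\['rotation'\])/R=Rotation.from_quat(d['rotation']).as_matrix()/; 1a from scipy.spatial.transform import Rotation" h.py; python3 m1.py
```

```text
jar (array([ 0.42661396, -0.24600847]), np.float64(0.12574691276058955))
jar (array([ 0.42653302, -0.24741095]), np.float64(0.07074142156862745))
jar (array([ 0.42601924, -0.24600397]), np.float64(0.1966778461525694))
mal (array([0.46213184, 0.15306898, 0.8014606 ]), np.float64(0.2182517866959868))
mal (array([0.4610804 , 0.15146588, 0.79267549]), np.float64(0.06308846119092797))
mal (array([0.46148616, 0.15209774, 0.80010008]), np.float64(0.2770791331304907))
pad [367.85549133 143.57803468] [ 0.6152892  -0.11771681  0.015     ]
[(0.45, [263.8, 143.9, 7.8, 12.1]), (0.42, [367.6, 144.1, 24.1, 25.9]), (0.5, [170.1, 152.0, 35.1, 42.6]), (0.49, [265.0, 143.9, 12.8, 9.1])]
[(0.6, [240.2, 207.1, 13.3, 11.1])]
```

View pics/d1.png

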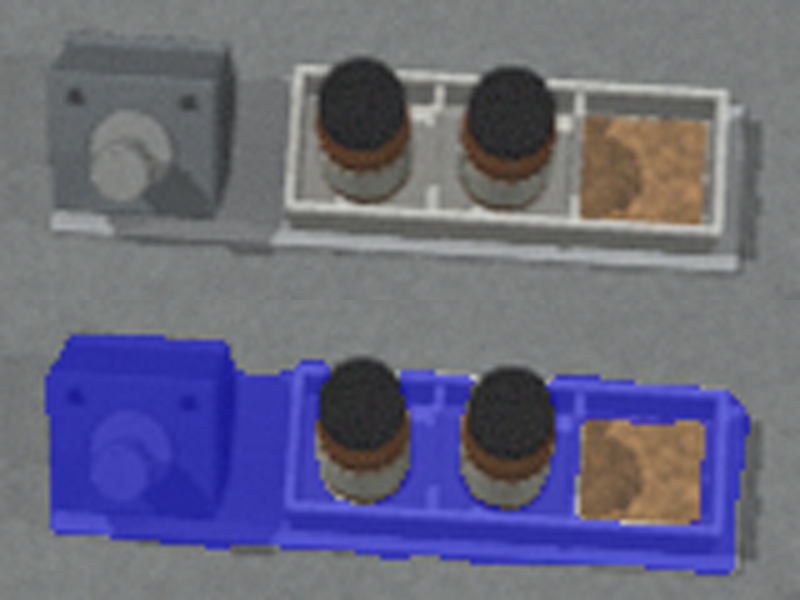

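View pics/d2.png

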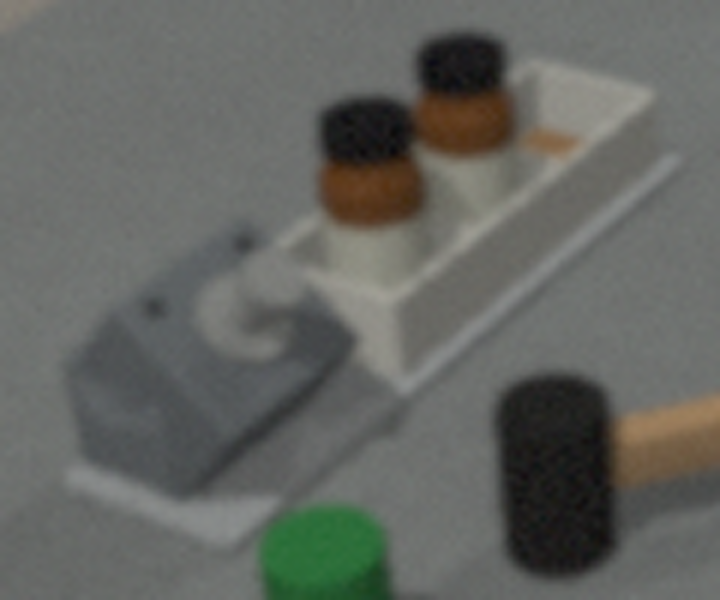

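```bash
cat > m2.py <<'E'
from fit import *
from scipy.optimize import least_squares
t=shot('top');s=shot('side')
T=lambda u,v:((u+.5)/5-.5+240,(v+.5)/5-.5+110)
Sd=lambda u,v:((u+.5)/6-.5+195,(v+.5)/6-.5+160)
D=[(.041,.059,.053),(.041,-.179,.053),(-.041,-.179,.053),(-.041,.059,.053),(-.05,-.195,.008),(-.05,.195,.008)]
PT=[T(294,66),T(727,90),T(722,236),T(287,214),T(740,258),T(51,214)]
def W(v,P):
    c,n=np.cos(v[2]),np.sin(v[2]); P=np.array(P); return np.c_[v[0]+c*P[:,0]-n*P[:,1],v[1]+n*P[:,0]+c*P[:,1],P[:,2]]
r=least_squares(lambda v:(proj(t,W(v,D))-PT).ravel(),[.62,.0,0],loss='soft_l1')
print('dock top',r.x,np.round(proj(t,W(r.x,D))-PT,1).tolist())
DS=[(-.041,-.179,.053),(-.041,.059,.053),(-.05,.195,.008),(-.05,-.195,.008)]
PS=[Sd(656,93),Sd(396,298),Sd(232,540),Sd(680,158)]
print('side resid',np.round(proj(s,W(r.x,DS))-PS,1).tolist())
r2=least_squares(lambda v:np.r_[(proj(t,W(v,D))-PT).ravel(),(proj(s,W(v,DS))-PS).ravel()],r.x,loss='soft_l1')
print('dock both',r2.x)
d=r2.x
inv=lambda p:(np.array([[np.cos(d[2]),np.sin(d[2])],[-np.sin(d[2]),np.cos(d[2])]])@(np.array(p)[:2]-d[:2])).round(4).tolist()
print('cell nominal',W(d,[(0,-.138,.015)]),'pin nominal y',W(d,[(0,.14,0)]))
for nm,a,b in(('head',T(119,172),Sd(275,283)),('collar',T(131,148),Sd(247,320))):
    p,e=tri(t,a,s,b);print(nm,p,e,'dock',inv(p))
for nm,P in(('jar',(.426,-.2465)),('mal',(.4614,.1518))):print(nm,inv(P))
for n,c in(('flask',(169,152)),('wash_bottle',(472,173))): 
    m=near('top',n,c); m2=arm.trace('side',n)[0]['bbox'];print(n,tri(t,c,s,m2[:2]))
print(arm.sense())
E
python3 m2.py
```

```text
dock top [ 0.62257647  0.01924663 -0.08259187] [[0.5, -0.4], [0.1, -0.2], [-0.1, -0.6], [-0.3, -1.4], [-0.4, 2.7], [0.1, 3.3]]
side resid [[0.2, -0.2], [-0.1, 0.2], [-0.1, 0.0], [1.3, -0.6]]
dock both [ 0.62275948  0.01945482 -0.08011538]
cell nominal [[ 0.61171538 -0.11810254  0.015     ]] pin nominal y [[0.63396364 0.15900576 0.        ]]
head [0.59029724 0.16407365 0.1097135 ] 0.0008910373608579278 dock [-0.0439, 0.1416]
collar [0.61121645 0.16139026 0.08327403] 0.0019546624360982376 dock [-0.0229, 0.1406]
jar [-0.1748, -0.2808]
mal [-0.1714, 0.119]
flask (array([0.58990505, 0.43121103, 0.04781547]), np.float64(0.005827660210554178))
wash_bottle (array([ 0.50973529, -0.3776118 ,  0.08617103]), np.float64(0.004005641369271217))
{'time': 2.2, 'q': array([ 1.28302748,  0.46751203, -0.01156047,  1.60270935,  0.00597114,
        1.07141577, -0.05630193]), 'dq': array([ 0.00121457, -0.00047685,  0.00037514,  0.00142737, -0.00209662,
        0.00028063, -0.0007984 ]), 'joint_efforts': array([ 1.16844358e-04, -5.20407021e+01, -1.26619011e-02, -2.44046545e+01,
       -5.67548024e-02,  1.13588845e-02,  2.13163725e-05]), 'tool_pos': array([ 0.15745638, -0.63063647,  0.21458064]), 'orientation': array([ 9.92527836e-01,  1.22018421e-01, -1.66930574e-05, -2.17317350e-06]), 'force': array([ 0.24422077, -1.06384326,  0.91557645]), 'wrist_torque': array([ 0.0119024 ,  0.05259324, -0.01418762]), 'gripper_force': 0.0, 'opening': 0.9987622110084493}
```

drive_tool(translation=[[0.671, 0.96, 0.1], [0.671, 0.96, 0.1], [0.671, 0.96, 0.1], [0.671, 0.96, 0.1], [0.671, 0.96, 0.1], [0.671, 0.96, 0.1]], rotation=[[0, 0, 0.397], [0, 0, 0.397], [0, 0, 0.397], [0, 0, 0.397], [0, 0, 0.397], [0, 0, 0.397]], claw=[1, 1, 1, 1, 1, 1], force=25)

```text
time: 2.8
tool_pos: [0.2956, -0.4345, 0.2356]
orientation: [0.905, 0.425, 0.001, 0.0]
force: [0.5, 0.6, 0.3]
opening: 1.002
gripper_force: 0.0
```

drive_tool(translation=[[0.671, 0.96, -0.2], [0.671, 0.96, -0.2], [0.671, 0.96, -0.2], [0.671, 0.96, -0.2], [0.671, 0.96, -0.2], [0.671, 0.96, -0.2], [0.671, 0.96, -0.2]], rotation=[[0, 0, 0.397], [0, 0, 0.397], [0, 0, 0.397], [0, 0, 0.397], [0, 0, 0.397], [0, 0, 0.397], [0, 0, 0.397]], claw=[1, 1, 1, 1, 1, 1, 1])

```text
time: 3.5
tool_pos: [0.426, -0.247, 0.1945]
orientation: [0.734, 0.679, -0.0, -0.0]
force: [0.1, -0.2, -0.1]
opening: 1.004
gripper_force: 0.0
```

drive_tool(translation=[[0, 0, -0.2], [0, 0, -0.4], [0, 0, -0.6], [0, 0, -0.728], [0, 0, -0.728], [0, 0, -0.728], [0, 0, -0.728], [0, 0, -0.728], [0, 0, -0.728], [0, 0, -0.728], [0, 0, -0.728], [0, 0, -0.728]], rotation=[[0, 0, 0], [0, 0, 0], [0, 0, 0], [0, 0, 0], [0, 0, 0], [0, 0, 0], [0, 0, 0], [0, 0, 0], [0, 0, 0], [0, 0, 0], [0, 0, 0], [0, 0, 0]], claw=[1, 1, 1, 1, 1, 0.3, 0.3, 0.3, 0.3, 0.3, 0.3, 0.3], force=25)

```text
time: 4.7
tool_pos: [0.4259, -0.2469, 0.0496]
orientation: [0.734, 0.679, -0.0, 0.0]
force: [-2.7, -0.5, 6.0]
opening: 0.56
gripper_force: 25.0
```

drive_tool(translation=[[0, 0, 0.15], [0, 0, 0.35], [0.05, 0.03, 0.5], [0.25, 0.17, 0.5], [0.45, 0.31, 0.5], [0.65, 0.45, 0.5], [0.85, 0.58, 0.5], [0.935, 0.643, 0.5], [0.935, 0.643, 0.5], [0.935, 0.643, 0.5], [0.935, 0.643, 0.5]], rotation=[[0, 0, 0], [0, 0, 0], [0, 0, 0], [0, 0, 0], [0, 0, 0], [0, 0, 0], [0, 0, 0], [0, 0, 0], [0, 0, 0], [0, 0, 0], [0, 0, 0]], claw=[0.3, 0.3, 0.3, 0.3, 0.3, 0.3, 0.3, 0.3, 0.3, 0.3, 0.3])

```text
time: 5.8
tool_pos: [0.6116, -0.1193, 0.1484]
orientation: [0.735, 0.678, -0.001, -0.0]
force: [-0.5, -0.5, -2.1]
opening: 0.556
gripper_force: 25.0
```

```bash
python3 - <<'E'
from fit import *
s=shot('side');t=shot('top')
print(arm.sense()['tool_pos'],arm.sense()['force'])
for c,d in(('side',s),('top',t)):
    q=proj(d,[.613,-.118,.1+.05]); print(c,q,[(x['confidence'],x['bbox']) for x in arm.trace(c,'loose_jar')])
a=t['image'][90:190,300:420,::-1];b=s['image'][120:220,260:380,::-1]
cv2.imwrite('pics/p1.png',np.hstack([cv2.resize(x,None,fx=3.3,fy=3.3,interpolation=2) for x in(a,b)]))
E
```

```text
[ 0.61190157 -0.11951471  0.14886626] [-0.22688296 -0.12544333 -2.5926911 ]
side [[284.85689143 149.91406124]] [(0.21, [256.1, 210.4, 96.3, 86.4])]
top [[373.52881828 128.35587223]] [(0.43, [364.6, 131.2, 6.0, 17.3])]
```

View pics/p1.png

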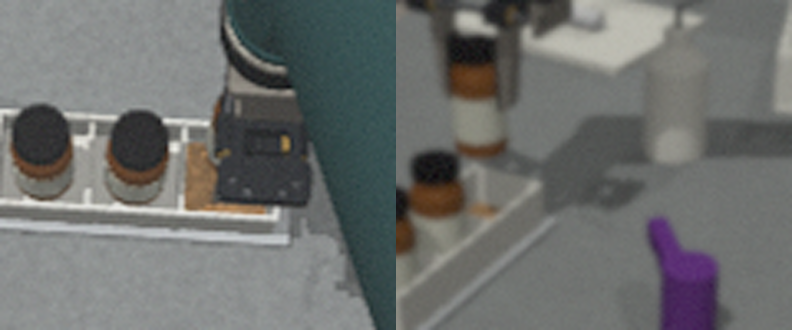

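drive_tool(translation=[[0.005, 0.007, -0.12], [0.005, 0.007, -0.24], [0.005, 0.007, -0.34], [0.005, 0.007, -0.39], [0.005, 0.007, -0.415], [0.005, 0.007, -0.415], [0.005, 0.007, -0.415]], rotation=[[0, 0, 0], [0, 0, 0], [0, 0, 0], [0, 0, 0], [0, 0, 0], [0, 0, 0], [0, 0, 0]], claw=[0.3, 0.3, 0.3, 0.3, 0.3, 0.3, 0.3])

```text
time: 6.7
tool_pos: [0.6146, -0.1168, 0.067]
orientation: [0.734, 0.679, 0.0, 0.001]
force: [0.6, 0.3, -2.3]
opening: 0.559
gripper_force: 25.0
```

drive_tool(translation=[[-0.005, -0.005, -0.008], [-0.005, -0.005, -0.014], [-0.005, -0.005, -0.014], [-0.005, -0.005, -0.014]], rotation=[[0, 0, 0], [0, 0, 0], [0, 0, 0], [0, 0, 0]], claw=[0.3, 0.3, 0.3, 0.3])

```text
time: 7.1
tool_pos: [0.6134, -0.1179, 0.0646]
orientation: [0.734, 0.679, 0.0, 0.001]
force: [-1.6, -0.1, 5.2]
opening: 0.559
gripper_force: 25.0
```

drive_tool(translation=[[0, 0, 0], [0, 0, 0], [0, 0, 0], [0, 0, 0], [0, 0, 0], [0, 0, 0.15], [0, 0, 0.4], [0, 0, 0.65], [0, 0, 0.9], [0, 0, 0.9]], rotation=[[0, 0, 0], [0, 0, 0], [0, 0, 0], [0, 0, 0], [0, 0, 0], [0, 0, 0], [0, 0, 0], [0, 0, 0], [0, 0, 0], [0, 0, 0]], claw=[0.9, 0.9, 0.9, 0.9, 0.9, 0.9, 0.9, 0.9, 0.9, 0.9])

```text
time: 8.1
tool_pos: [0.6171, -0.1175, 0.2512]
orientation: [0.734, 0.679, 0.004, 0.005]
force: [0.5, 0.5, -0.3]
opening: 0.902
gripper_force: 0.0
```

```bash
python3 - <<'E'
from fit import *
s=shot('side')
m=arm.trace('side','loose_jar');print([(x['confidence'],x['bbox']) for x in m])
q=proj(s,np.array([[.613,-.118,.015],[.613,-.118,.125]]));print(q)
ms=near('side','mallet',(305,238))
if ms is not None: print(fit([(s,ms)],MAL,(.4614,.152,.8),(.01,.01,.2)))
st=arm.sense();print(st['q'].round(4),st['tool_pos'],st['orientation'],st['time'])
# kin fit
A=[];b=[]
for q,p in(([1.283,.468,-.012,1.603,.006,1.071],[.1575,-.6306,.2146]),(st['q'],st['tool_pos'])):
    r=np.hypot(p[0],p[1]); A+=[[np.sin(q[1]),np.sin(q[1]+q[3]),0],[np.cos(q[1]),np.cos(q[1]+q[3]),1]];b+=[r,p[2]]
print(np.linalg.lstsq(np.array(A),b,rcond=None))
E
```

```text
[(0.57, [288.5, 171.9, 20.6, 35.5]), (0.43, [172.9, 293.9, 38.7, 61.2])]
[[286.9180892  187.1904134 ]
 [285.25606615 157.13865617]]
(array([0.46063786, 0.15263329, 0.81711977]), np.float64(0.13642782215766963))
[ 0.493   0.45   -0.483   1.6166  0.2255  1.1313 -0.1246] [ 0.61243874 -0.11778443  0.24277429] [ 7.34477374e-01  6.78633101e-01 -3.15642192e-04 -5.19287783e-05] 8.25
(array([ 1.90137615, -0.23395671, -1.58756969]), array([0.00010878]), np.int32(3), array([2.01608602, 1.3911621 , 0.00807209]))
```

drive_tool(translation=[[-0.46, 0.593, -0.1], [-0.46, 0.593, -0.1], [-0.46, 0.593, -0.1], [-0.46, 0.593, -0.1]], rotation=[[0, 0, -0.221], [0, 0, -0.221], [0, 0, -0.221], [0, 0, -0.221]], claw=[0.9, 0.9, 0.9, 0.9], force=60)

```text
time: 8.65
tool_pos: [0.5155, 0.0065, 0.2207]
orientation: [0.838, 0.545, -0.003, -0.002]
force: [1.1, -1.2, 0.5]
opening: 0.897
gripper_force: 0.0
```

drive_tool(translation=[[-0.46, 0.593, -0.5], [-0.46, 0.593, -0.5], [-0.46, 0.593, -0.5], [-0.46, 0.593, -0.5], [-0.46, 0.593, -0.5], [-0.46, 0.593, -0.5], [-0.46, 0.593, -0.5]], rotation=[[0, 0, -0.221], [0, 0, -0.221], [0, 0, -0.221], [0, 0, -0.221], [0, 0, -0.221], [0, 0, -0.221], [0, 0, -0.221]], claw=[0.9, 0.9, 0.9, 0.9, 0.9, 0.9, 0.9])

```text
time: 9.35
tool_pos: [0.43, 0.1186, 0.1232]
orientation: [0.922, 0.388, 0.0, 0.0]
force: [-0.0, 0.1, 0.2]
opening: 0.898
gripper_force: 0.0
```

drive_tool(translation=[[-0.005, 0, -0.2], [-0.005, 0, -0.4], [-0.005, 0, -0.498], [-0.005, 0, -0.498], [-0.005, 0, -0.498], [-0.005, 0, -0.498], [-0.005, 0, -0.498], [-0.005, 0, -0.498], [-0.005, 0, -0.498], [-0.005, 0, -0.498], [-0.005, 0, -0.498], [-0.005, 0, -0.498], [-0.005, 0, -0.498]], rotation=[[0, 0, 0], [0, 0, 0], [0, 0, 0], [0, 0, 0], [0, 0, 0], [0, 0, 0], [0, 0, 0], [0, 0, 0], [0, 0, 0], [0, 0, 0], [0, 0, 0], [0, 0, 0], [0, 0, 0]], claw=[0.9, 0.9, 0.9, 0.9, 0.1, 0.1, 0.1, 0.1, 0.1, 0.1, 0.1, 0.1, 0.1], force=60)

```text
time: 10.65
tool_pos: [0.4279, 0.1195, 0.0236]
orientation: [0.922, 0.388, -0.0, 0.0]
force: [-0.1, 0.0, 0.6]
opening: 0.215
gripper_force: 60.0
```

drive_tool(translation=[[0, 0, 0.2], [0, 0, 0.4], [0.05, 0.05, 0.6], [0.1, 0.1, 0.8], [0.2, 0.15, 0.88], [0.3, 0.2, 0.88], [0.3, 0.257, 0.88], [0.3, 0.257, 0.88], [0.3, 0.257, 0.88], [0.3, 0.257, 0.88]], rotation=[[0, 0, 0], [0, 0, 0], [0, 0, -0.09], [0, 0, -0.18], [0, 0, -0.27], [0, 0, -0.36], [0, 0, -0.45], [0, 0, -0.54], [0, 0, -0.559], [0, 0, -0.559]], claw=[0.1, 0.1, 0.1, 0.1, 0.1, 0.1, 0.1, 0.1, 0.1, 0.1])

```text
time: 11.65
tool_pos: [0.4872, 0.1707, 0.1989]
orientation: [0.999, -0.039, -0.001, 0.0]
force: [-0.2, -0.3, -3.4]
opening: 0.217
gripper_force: 60.0
```

drive_tool(translation=[[0, 0, 0], [0, 0, 0], [0, 0, 0], [0, 0, 0], [0, 0, -0.1], [0, 0, -0.18], [0, 0, -0.18], [0, 0, -0.18], [0, 0, -0.18]], rotation=[[-0.007, -0.09, 0], [-0.014, -0.18, 0], [-0.021, -0.27, 0], [-0.028, -0.36, 0], [-0.034, -0.421, 0], [-0.034, -0.421, 0], [-0.034, -0.421, 0], [-0.034, -0.421, 0], [-0.034, -0.421, 0]], claw=[0.1, 0.1, 0.1, 0.1, 0.1, 0.1, 0.1, 0.1, 0.1])

```text
time: 12.55
tool_pos: [0.4887, 0.1626, 0.1488]
orientation: [0.965, -0.039, 0.258, 0.03]
force: [-0.1, -0.1, -4.4]
opening: 0.216
gripper_force: 60.0
```

```bash
cat > m3.py <<'E'
from fit import *
import sys
s=shot('side');t=shot('top');st=arm.sense()
R=Rotation.from_quat(st['orientation']).as_matrix();p=st['tool_pos']
print(p,st['q'].round(3),'z',R[:,2].round(3),'y',R[:,1].round(3),'want z',[.6137,-.0493,-.788])
mz=-R[:,2]; mx=np.cross(-R[:,1],mz); 
if mx[0]<0: mx=-mx
my=np.cross(mz,mx); M=np.c_[mx,my,mz]
off=float(sys.argv[2]) if len(sys.argv)>2 else .0466
m=p-.0236*mz+off*mx; print('mallet origin',m,'mx',mx.round(3))
c=np.vstack([cv2.resize(im,None,fx=4,fy=4,interpolation=2) for im in [s['image'][150:250,190:340,::-1].copy()]])
def dr(P,col):
    for q in proj(s,np.atleast_2d(P)): cv2.circle(c,(int((q[0]-190+.5)*4),int((q[1]-150+.5)*4)),2,col,-1)
dr(cyl(.025,0,0)@M.T+m,(0,255,0)); dr(cyl(.025,.076,.076)@M.T+m,(0,255,255))
pt=np.array([.5903,.1641,.1097]); 
az=np.array([-.6137,.0493,.788]);ay=np.array([.08,.9968,0]);ax=np.cross(ay,az)
dr(pt+np.array([.015*(np.cos(a)*ax+np.sin(a)*ay) for a in th]),(255,0,255))
d=m-pt;print('along',d@az,'lat x,y',d@ax,d@ay,'ang',np.degrees(np.arccos(mz@az)))
cv2.imwrite('pics/'+sys.argv[1],c)
E
python3 m3.py k1.png
```

```text
[0.48726926 0.16509006 0.14857357] [-1.355  0.23   0.829  2.368  0.681  0.275 -2.846] z [ 0.495 -0.078 -0.865] y [-0.086 -0.995  0.04 ] want z [0.6137, -0.0493, -0.788]
mallet origin [0.53924359 0.16072406 0.15142436] mx [ 0.865 -0.054  0.499]
along 0.06404568243176577 lat x,y -0.014202023401029693 -0.007449651023337494 ang 8.289528265219472
```

View pics/k1.png

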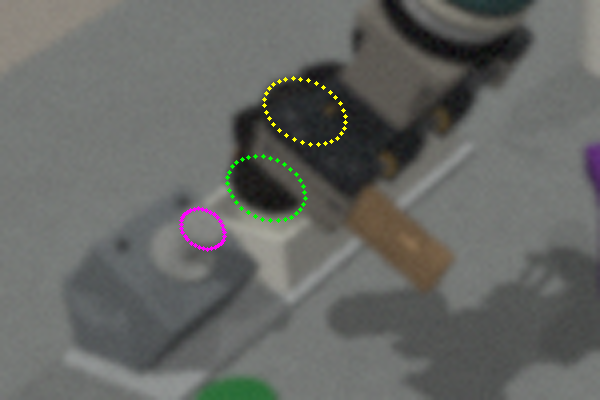

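```bash
cat > kin.py <<'E'
import numpy as np, itertools
from scipy.optimize import least_squares
from scipy.spatial.transform import Rotation as Ro
D=[([1.283,.468,-.012,1.603,.006,1.071,-.056],[.1575,-.6306,.2146],[.9925,.122,0,0]),
([.493,.45,-.483,1.6166,.2255,1.1313,-.1246],[.61244,-.11778,.24277],[.73448,.67863,-.0003,0]),
([-1.355,.23,.829,2.368,.681,.275,-2.846],[.48727,.16509,.14857],None)]
def fk(q,L,sg):
    h,a,b,t,o=L; s1,s3,s5,s7=sg
    R=Ro.from_rotvec([0,0,s1*q[0]]); p=np.array([0,0,h]); 
    R=R*Ro.from_rotvec([0,q[1],0])*Ro.from_rotvec([0,0,s3*q[2]]); p=p+R.apply([o,0,a])
    R=R*Ro.from_rotvec([0,q[3],0]); p=p+R.apply([-o,0,b])
    R=R*Ro.from_rotvec([0,0,s5*q[4]])*Ro.from_rotvec([0,q[5],0])*Ro.from_rotvec([0,0,s7*q[6]]); return p+R.apply([0,0,t]),R
if __name__=='__main__':
    Rs=np.array([.495,-.078,-.865])
    for sg in itertools.product((1,-1),repeat=4):
        if sg[0]==1: continue
        f=lambda L:np.concatenate([fk(q,L,sg)[0]-p for q,p,_ in D]+[fk(D[2][0],L,sg)[1].apply([0,0,1])*.3-Rs*.3,[.01*(x-y) for x,y in zip(L,[.4,.4,.4,.3,0])]])
        r=least_squares(f,[.4,.4,.4,.3,0]); print(sg,r.x.round(4),round(r.cost,6),[fk(q,r.x,sg)[1].as_matrix()[:,1].round(2).tolist() for q,_,_ in D])
E
python3 kin.py
```

```text
(-1, 1, 1, 1) [-2.0213  1.6976 -0.048  -0.6942 -0.073 ] 0.061379 [[0.95, 0.32, -0.0], [0.79, 0.62, 0.0], [0.81, -0.31, -0.5]]
(-1, 1, 1, -1) [-2.0213  1.6976 -0.048  -0.6942 -0.073 ] 0.061379 [[0.98, 0.22, -0.0], [0.92, 0.4, 0.0], [0.86, 0.26, -0.44]]
(-1, 1, -1, 1) [-1.7266  2.2214  0.0534 -0.0445 -0.2947] 0.06562 [[0.94, 0.33, -0.01], [0.59, 0.71, -0.39], [0.64, 0.76, 0.13]]
(-1, 1, -1, -1) [-1.7266  2.2214  0.0534 -0.0445 -0.2947] 0.06562 [[0.97, 0.22, -0.01], [0.75, 0.52, -0.4], [0.11, 0.94, 0.31]]
(-1, -1, 1, 1) [ 0.0978 -0.0501  0.3796 -0.2805  0.2264] 0.010191 [[0.94, 0.34, 0.01], [0.02, 0.92, 0.4], [-0.29, -0.91, -0.31]]
(-1, -1, 1, -1) [ 0.0978 -0.0501  0.3796 -0.2805  0.2264] 0.010191 [[0.97, 0.24, 0.01], [0.27, 0.88, 0.39], [0.26, -0.96, -0.13]]
(-1, -1, -1, 1) [ 0.3453  0.5872  0.4598  0.4359 -0.0144] 0.000948 [[0.94, 0.35, 0.0], [-0.17, 0.99, -0.0], [0.67, -0.6, 0.44]]
(-1, -1, -1, -1) [ 0.3453  0.5872  0.4598  0.4359 -0.0144] 0.000948 [[0.97, 0.24, 0.0], [0.08, 1.0, -0.0], [0.86, -0.05, 0.5]]
```

```bash
cat > ik.py <<'E'
from kin import *
L=[.3453,.5872,.4598,.4359,-.0144];sg=(-1,-1,-1,-1)
lo=np.array([-2.53,-.31,-1.57,.28,-1.29,.15,-2.92]);hi=np.array([2.53,2.02,1.55,2.44,4.43,1.84,2.92])
az=np.array([-.6137,.0493,.788]);ay=np.array([.08,.9968,0]);ax=np.cross(ay,az)
pt=np.array([.5903,.1641,.1097])
rng=np.random.default_rng(0)
def solve(p,R,q0s):
    best=None
    for q0 in q0s:
        def f(q):
            pp,RR=fk(q,L,sg); return np.r_[(pp-p)*10,(R.inv()*RR).as_rotvec()*3,.02*(q-(lo+hi)/2)/(hi-lo)]
        r=least_squares(f,np.clip(q0,lo+.02,hi-.02),bounds=(lo+.01,hi-.01))
        if best is None or r.cost<best.cost: best=r
    pp,RR=fk(best.x,L,sg); return best.x.round(2),np.linalg.norm(pp-p).round(3),np.degrees(np.linalg.norm((R.inv()*RR).as_rotvec())).round(1)
q0s=[np.array([-.3,.3,0,2,0,.5,0.])]+[rng.uniform(lo,hi) for _ in range(12)]
if __name__=='__main__':
  for name,hd in(('down',-ax),('up',ax),('+y',ay),('-y',-ay)):
    for flip in(1,-1):
      for dist in(-.012,.05):
        m=pt+az*dist; mx=-hd; tz=-az; tcp=m+.0236*az-.0466*mx
        tx=mx*flip # unflipped: tool x = mx
        ty=np.cross(tz,tx); # fk y = tool x, fk x = -tool y
        R=Ro.from_matrix(np.c_[-ty,tx,tz]); print(name,flip,dist,*solve(tcp,R,q0s))
E
python3 ik.py
```

```text
down 1 -0.012 [-0.18  0.49 -0.54  2.43  1.94  0.7   2.18] 0.003 0.9
down 1 0.05 [-0.12  0.33 -0.68  2.43  1.64  0.67  2.42] 0.007 1.9
down -1 -0.012 [-0.05  0.53 -0.71  2.43  1.91  0.79 -0.91] 0.003 0.9
down -1 0.05 [-0.09  0.34 -0.72  2.43  1.64  0.68 -0.72] 0.007 1.9
up 1 -0.012 [ 0.16  0.47 -0.83  2.29  1.74  0.69 -0.57] 0.0 0.0
up 1 0.05 [ 0.06  0.27 -0.7   2.31  1.5   0.56 -0.41] 0.0 0.0
up -1 -0.012 [ 0.08  0.44 -0.72  2.29  1.74  0.63  2.56] 0.0 0.0
up -1 0.05 [ 0.11  0.28 -0.77  2.31  1.51  0.58  2.73] 0.0 0.0
+y 1 -0.012 [-0.11  0.5  -0.68  2.31  1.77  0.73  0.81] 0.0 0.0
+y 1 0.05 [-0.12  0.34 -0.71  2.33  1.56  0.69  0.96] 0.0 0.0
+y -1 -0.012 [-0.05  0.52 -0.76  2.31  1.76  0.79 -2.31] 0.0 0.0
+y -1 0.05 [-0.13  0.34 -0.7   2.33  1.56  0.68 -2.19] 0.0 0.0
-y 1 -0.012 [ 0.29  0.53 -0.93  2.42  1.92  0.78 -2.3 ] 0.0 0.0
-y 1 0.05 [ 0.21  0.28 -0.82  2.43  1.68  0.57 -2.15] 0.002 0.7
-y -1 -0.012 [ 0.13  0.45 -0.71  2.42  1.97  0.65  0.77] 0.0 0.0
-y -1 0.05 [ 0.1   0.25 -0.68  2.43  1.69  0.51  0.98] 0.002 0.7
```

drive_tool(translation=[[0.05, 0, 0.15], [0.1, 0, 0.3], [0.15, 0, 0.45], [0.15, 0, 0.45], [0.15, 0, 0.45], [0.15, 0, 0.45]], rotation=[[0.009, 0.09, 0], [0.018, 0.18, 0], [0.025, 0.27, 0], [0.027, 0.332, 0], [0.027, 0.332, 0], [0.027, 0.332, 0]], claw=[0.1, 0.1, 0.1, 0.1, 0.1, 0.1])

```text
time: 13.25
tool_pos: [0.523, 0.1609, 0.2403]
orientation: [0.999, -0.039, -0.0, 0.018]
force: [-0.0, -0.8, -4.4]
opening: 0.22
gripper_force: 60.0
```

```bash
python3 - <<'E'
from h import *
s=arm.sense();R=Rotation.from_quat(s['orientation']).as_matrix();print(s['q'].round(3),s['tool_pos'],R.round(3).tolist(),s['time'])
E
```

```text
[-0.754  0.282  0.454  1.845 -0.102  1.057 -1.912] [0.5229614  0.16092022 0.24031688] [[0.997, -0.077, -0.002], [-0.077, -0.996, -0.036], [0.001, 0.036, -0.999]] 13.25
```

drive_tool(translation=[[0, 0.02, 0.05]], rotation=[[0.023, 0, 0]], claw=[0.1])

```text
time: 13.35
tool_pos: [0.518, 0.1663, 0.2475]
orientation: [0.999, -0.037, -0.003, 0.001]
force: [-0.2, 0.2, -3.5]
opening: 0.217
gripper_force: 60.0
```

drive_tool(translation=[[0, 0, 0], [0, 0, 0], [0, 0, 0], [0, 0, 0], [0, 0, 0], [0, 0, 0], [0, 0, 0], [0, 0, 0], [0, 0, 0], [0, 0, 0], [0, 0, 0]], rotation=[[0, 0, 0.09], [0, 0, 0.18], [0, 0, 0.27], [0, 0, 0.36], [0, 0, 0.45], [0, 0, 0.54], [0, 0, 0.63], [0, 0, 0.72], [0, 0, 0.81], [0, 0, 0.9], [0, 0, 1]], claw=[0.1, 0.1, 0.1, 0.1, 0.1, 0.1, 0.1, 0.1, 0.1, 0.1, 0.1])

```text
time: 14.45
tool_pos: [0.5175, 0.1676, 0.2497]
orientation: [0.732, 0.681, 0.0, 0.001]
force: [-0.3, 0.3, -2.6]
opening: 0.213
gripper_force: 60.0
```

drive_tool(translation=[[0, 0, 0], [0, 0, 0], [0, 0, 0], [0, 0, 0], [0, 0, 0], [0, 0, 0], [0, 0, 0], [0, 0, 0], [0, 0, 0], [0, 0, 0], [0, 0, 0], [0, 0, 0]], rotation=[[0, 0, 0.09], [0, 0, 0.18], [0, 0, 0.27], [0, 0, 0.36], [0, 0, 0.45], [0, 0, 0.54], [0, 0, 0.63], [0, 0, 0.72], [0, 0, 0.81], [0, 0, 0.9], [0, 0, 1], [0, 0, 1]], claw=[0.1, 0.1, 0.1, 0.1, 0.1, 0.1, 0.1, 0.1, 0.1, 0.1, 0.1, 0.1])

```text
time: 15.65
tool_pos: [0.5179, 0.1675, 0.2499]
orientation: [0.039, 0.999, 0.001, 0.002]
force: [0.1, 1.3, -3.2]
opening: 0.209
gripper_force: 60.0
```

```bash
python3 - <<'E'
from h import *
s=arm.sense();R=Rotation.from_quat(s['orientation']).as_matrix();print(s['q'].round(3),s['tool_pos'],R.round(3).tolist(),s['time'])
E
```

```text
[-0.361  0.252 -0.015  1.828  0.004  1.057  1.115] [0.51791221 0.1675033  0.24986749] [[-0.997, 0.078, 0.004], [0.078, 0.997, 0.002], [-0.004, 0.003, -1.0]] 15.65
```

drive_tool(translation=[[0.1, 0, 0], [0.15, 0, 0], [0.227, -0.005, 0], [0.227, -0.005, -0.05], [0.227, -0.005, -0.15], [0.227, -0.005, -0.15], [0.227, -0.005, -0.15], [0.227, -0.005, -0.15], [0.227, -0.005, -0.15]], rotation=[[-0.007, -0.09, 0], [-0.014, -0.18, 0], [-0.021, -0.27, 0], [-0.028, -0.36, 0], [-0.034, -0.421, 0], [-0.034, -0.421, 0], [-0.034, -0.421, 0], [-0.034, -0.421, 0], [-0.034, -0.421, 0]], claw=[0.1, 0.1, 0.1, 0.1, 0.1, 0.1, 0.1, 0.1, 0.1])

```text
time: 16.55
tool_pos: [0.5642, 0.1666, 0.2198]
orientation: [0.038, 0.944, -0.012, 0.327]
force: [0.6, 0.2, -2.4]
opening: 0.211
gripper_force: 60.0
```

```bash
sed -i 's/^if mx\[0\]<0: mx=-mx/if mx[0]>0: mx=-mx/' m3.py; python3 m3.py k2.png
```

```text
[0.56511702 0.16643614 0.22031189] [-6.850e-01  1.430e-01  1.470e-01  2.239e+00  1.082e+00  3.960e-01
 -2.000e-03] z [ 0.617 -0.047 -0.786] y [0.081 0.997 0.003] want z [0.6137, -0.0493, -0.788]
mallet origin [0.54318731 0.16836649 0.17294227] mx [-0.783  0.065 -0.619]
along 0.07895830296081702 lat x,y 0.0016620499863413709 0.0004838250874003243 ang 0.2321244099393129
```

View pics/k2.png

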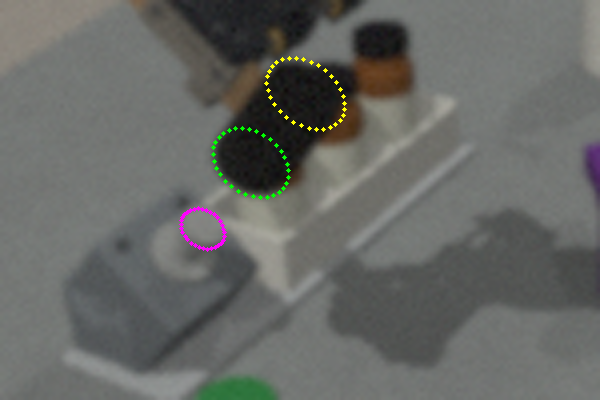

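drive_tool(translation=[[0.0768, -0.006, -0.0985], [0.138, -0.011, -0.177], [0.184, -0.015, -0.236], [0.233, -0.019, -0.299], [0.282, -0.023, -0.362], [0.282, -0.023, -0.362]], rotation=[[0, 0, 0], [0, 0, 0], [0, 0, 0], [0, 0, 0], [0, 0, 0], [0, 0, 0]], claw=[0.1, 0.1, 0.1, 0.1, 0.1, 0.1])

```text
time: 17.25
tool_pos: [0.6221, 0.1612, 0.1463]
orientation: [0.038, 0.944, -0.013, 0.327]
force: [-0.3, -0.2, -3.0]
opening: 0.213
gripper_force: 60.0
```

```bash
python3 m3.py k3.png; python3 -c "
from h import *;s=arm.sense();print(s['force'],s['wrist_torque'],s['time'])"
```

```text
[0.62133002 0.1615313  0.14711574] [-0.695  0.36   0.258  2.189  1.479  0.244 -0.393] z [ 0.616 -0.048 -0.786] y [0.08  0.997 0.002] want z [0.6137, -0.0493, -0.788]
mallet origin [0.59935083 0.16338035 0.0997658 ] mx [-0.784  0.064 -0.618]
along -0.013418121247797099 lat x,y 0.0010383083539752085 6.7201395558784586e-06 ang 0.1540662219425833
[ 0.22754611  0.4461626  -2.19733069] [ 0.10167407  0.83841976 -0.02903422] 17.35
```

drive_tool(translation=[[-0.07, 0.005, 0.09], [-0.138, 0.011, 0.177], [-0.138, 0.011, 0.177], [-0.092, 0.007, 0.118], [-0.037, 0.003, 0.047], [0.018, -0.001, -0.024], [0.018, -0.001, -0.024]], rotation=[[0, 0, 0], [0, 0, 0], [0, 0, 0], [0, 0, 0], [0, 0, 0], [0, 0, 0], [0, 0, 0]], claw=[0.1, 0.1, 0.1, 0.1, 0.1, 0.1, 0.1])

```text
time: 18.05
tool_pos: [0.6265, 0.1617, 0.1425]
orientation: [0.038, 0.944, -0.012, 0.328]
force: [0.3, -0.4, -3.2]
opening: 0.213
gripper_force: 60.0
```

```bash
python3 m3.py k4.png; python3 -c "
from h import *;s=arm.sense();print(s['force'],s['wrist_torque'],s['time'])"
```

```text
[0.62497117 0.16144543 0.1419483 ] [-0.708  0.376  0.28   2.185  1.517  0.231 -0.433] z [ 0.616 -0.048 -0.786] y [0.08  0.997 0.002] want z [0.6137, -0.0493, -0.788]
mallet origin [0.60298554 0.16327643 0.09460066] mx [-0.784  0.064 -0.618]
along -0.01972399389188633 lat x,y 0.0007197690946983771 0.00019390752044050552 ang 0.1541520227609451
[ 0.05395628  0.12041447 -3.38058052] [ 0.11218444  0.81803214 -0.04292114] 18.15
```

View pics/k4.png

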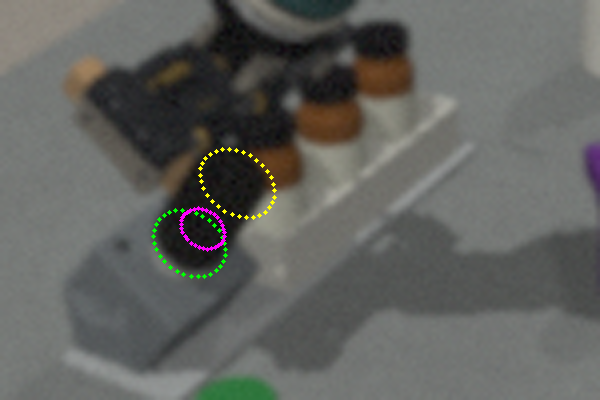

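drive_tool(translation=[[-0.07, 0.005, 0.09], [-0.138, 0.011, 0.177], [-0.138, 0.011, 0.177], [-0.092, 0.007, 0.118], [-0.037, 0.003, 0.047], [0.015, -0.001, -0.02], [0.015, -0.001, -0.02], [0.015, -0.001, -0.02]], rotation=[[0, 0, 0], [0, 0, 0], [0, 0, 0], [0, 0, 0], [0, 0, 0], [0, 0, 0], [0, 0, 0], [0, 0, 0]], claw=[0.1, 0.1, 0.1, 0.1, 0.1, 0.1, 0.1, 0.1])

```text
time: 18.95
tool_pos: [0.6285, 0.1611, 0.138]
orientation: [0.038, 0.944, -0.012, 0.327]
force: [-0.6, -0.7, -1.9]
opening: 0.214
gripper_force: 60.0
```

```bash
python3 m3.py k5.png; python3 -c "
from h import *;s=arm.sense();print(s['force'],s['wrist_torque'],s['time'])"
```

```text
[0.62753568 0.16110961 0.13749508] [-0.722  0.39   0.301  2.182  1.548  0.218 -0.467] z [ 0.615 -0.048 -0.787] y [0.08  0.997 0.001] want z [0.6137, -0.0493, -0.788]
mallet origin [0.60551275 0.16292735 0.09016426] mx [-0.784  0.063 -0.617]
along -0.024788044134602526 lat x,y -4.55428764950896e-06 4.8120570406296984e-05 ang 0.10297181248547385
[-0.05343756 -0.60285228 -3.86180653] [0.08872946 0.81536354 0.0682731 ] 19.05
```

drive_tool(translation=[[-0.1, 0.008, 0.13], [-0.2, 0.016, 0.26], [-0.307, 0.025, 0.394], [-0.307, 0.025, 0.394]], rotation=[[0, 0, 0], [0, 0, 0], [0, 0, 0], [0, 0, 0]], claw=[0.1, 0.1, 0.1, 0.1])

```text
time: 19.45
tool_pos: [0.5653, 0.1675, 0.2195]
orientation: [0.038, 0.944, -0.01, 0.328]
force: [0.9, 0.4, -3.0]
opening: 0.214
gripper_force: 60.0
```

```bash
python3 m3.py k6.png; python3 -c "
from h import *
a=cv2.imread('pics/k6.png');b=cv2.imread('pics/s0.png')[150:250,190:340];d=shot('side')['image'][150:250,190:340,::-1]
f=lambda x:cv2.resize(x[35:90,:90],None,fx=6,fy=6,interpolation=2)
o=np.vstack([f(b)[:300],f(d)[:300]]);print(o.shape);cv2.imwrite('pics/k7.png',o)"
```

```text
[0.56621237 0.16614092 0.21709252] [-0.747  0.149  0.218  2.244  1.083  0.38  -0.004] z [ 0.617 -0.047 -0.786] y [0.08  0.997 0.002] want z [0.6137, -0.0493, -0.788]
mallet origin [0.54426317 0.16800396 0.16972922] mx [-0.783  0.064 -0.618]
along 0.07574829843820118 lat x,y 0.0005517589204040459 0.0002085160949953492 ang 0.21363136051272377
(600, 540, 3)
```

View pics/k7.png

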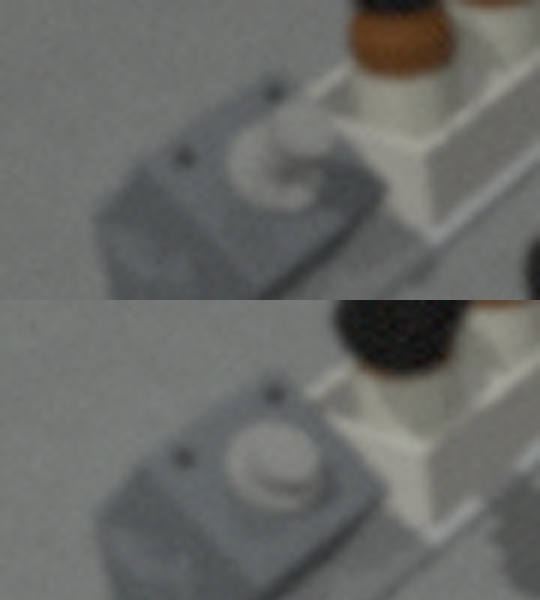

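drive_tool(translation=[[0.123, -0.01, -0.158], [0.215, -0.017, -0.276], [0.276, -0.022, -0.355], [0.328, -0.027, -0.422], [0.328, -0.027, -0.422], [0.328, -0.027, -0.422]], rotation=[[0, 0, 0], [0, 0, 0], [0, 0, 0], [0, 0, 0], [0, 0, 0], [0, 0, 0]], claw=[0.1, 0.1, 0.1, 0.1, 0.1, 0.1])

```text
time: 20.2
tool_pos: [0.6343, 0.1595, 0.1327]
orientation: [0.038, 0.944, -0.014, 0.328]
force: [1.8, -0.6, 3.8]
opening: 0.215
gripper_force: 62.1
```

```bash
python3 m3.py k8.png; python3 -c "
from h import *;s=arm.sense();print(s['force'],s['wrist_torque'],s['time'])"
```

```text
[0.63351392 0.15971642 0.13239062] [-0.743  0.41   0.335  2.176  1.598  0.201 -0.521] z [ 0.617 -0.051 -0.785] y [ 0.081  0.997 -0.   ] want z [0.6137, -0.0493, -0.788]
mallet origin [0.61159306 0.16147998 0.0850104 ] mx [-0.783  0.063 -0.619]
along -0.03265212471455387 lat x,y 0.0016895046786697852 -0.0009081909120778862 ang 0.23385626403897566
[ 0.96748605 -1.17765173  2.27169355] [-0.06887281 -0.22656704 -0.05897422] 20.3
```

drive_tool(translation=[[-0.1, 0.008, 0.13], [-0.2, 0.016, 0.26], [-0.307, 0.025, 0.394], [-0.307, 0.025, 0.394]], rotation=[[0, 0, 0], [0, 0, 0], [0, 0, 0], [0, 0, 0]], claw=[0.1, 0.1, 0.1, 0.1])

```text
time: 20.7
tool_pos: [0.5692, 0.1671, 0.2126]
orientation: [0.037, 0.944, -0.011, 0.327]
force: [0.1, 0.6, -2.2]
opening: 0.214
gripper_force: 62.1
```

```bash
cat > m4.py <<'E'
from fit import *
s=shot('side');st=arm.sense()
print(st['force'],st['wrist_torque'],st['time'])
R=Rotation.from_quat(st['orientation']).as_matrix();p=st['tool_pos']
mz=-R[:,2]; mx=np.cross(-R[:,1],mz); mx=mx if mx[0]<0 else -mx
my=np.cross(mz,mx);M=np.c_[mx,my,mz]
g=p-.019*R[:,2]  # grasp point
ms=arm.trace('side','mallet');print([(x['confidence'],x['bbox']) for x in ms])
# dark head pixels
im=s['image'].astype(int);dark=(im.max(2)<75)
for a in range(-20,21,4):
    Q=M@Rotation.from_rotvec([0,np.radians(a),0]).as_matrix()
    P=(MAL[0]-[-.0466,0,.0426])@Q.T+g
    m=np.zeros((400,640),np.uint8);cv2.fillConvexPoly(m,cv2.convexHull(np.round(proj(s,P)).astype(np.int32)),1)
    e=cv2.dilate(m,np.ones((7,7)))-m
    print(a,'inside dark',round(dark[m>0].mean(),3),'ring dark',round(dark[e>0].mean(),3),'axis tilt',(Q[:,2]).round(3))
print('pin',[(x['confidence'],x['bbox']) for x in arm.trace('side','pin')])
pt=np.array([.5903,.1641,.1097]);az=np.array([-.6137,.0493,.788]);ay=np.array([.08,.9968,0]);ax=np.cross(ay,az)
for k in(0,.01,.016,.02,.022,.025,.03):
    P=np.vstack([pt-az*(k+h)+np.array([.015*(np.cos(a)*ax+np.sin(a)*ay) for a in th]) for h in(0,.012)]);q=proj(s,P);print(k,((q.max(0)+q.min(0))/2).round(1),proj(s,pt-az*k).round(1))
o=cv2.resize(s['image'][150:250,190:340,::-1],None,fx=5,fy=5,interpolation=2);cv2.imwrite('pics/k9.png',o)
E
python3 m4.py
```

```text
[ 0.72578337  0.23800602 -3.22386597] [0.08689564 0.78202564 0.03315554] 20.75
[(0.95, [346.2, 277.9, 61.7, 44.1]), (0.93, [255.5, 273.8, 35.7, 60.0]), (0.92, [245.6, 171.8, 54.0, 51.5]), (0.72, [348.8, 206.1, 24.0, 41.1])]
-20 inside dark 0.87 ring dark 0.304 axis tilt [-0.311  0.022  0.95 ]
-16 inside dark 0.865 ring dark 0.297 axis tilt [-0.376  0.027  0.926]
-12 inside dark 0.824 ring dark 0.288 axis tilt [-0.44   0.032  0.897]
-8 inside dark 0.81 ring dark 0.295 axis tilt [-0.501  0.037  0.865]
-4 inside dark 0.775 ring dark 0.315 axis tilt [-0.56   0.042  0.827]
0 inside dark 0.742 ring dark 0.313 axis tilt [-0.616  0.046  0.786]
4 inside dark 0.709 ring dark 0.318 axis tilt [-0.669  0.05   0.741]
8 inside dark 0.677 ring dark 0.302 axis tilt [-0.719  0.054  0.692]
12 inside dark 0.65 ring dark 0.286 axis tilt [-0.766  0.058  0.64 ]
16 inside dark 0.626 ring dark 0.274 axis tilt [-0.808  0.062  0.585]
20 inside dark 0.604 ring dark 0.252 axis tilt [-0.847  0.065  0.527]
pin [(0.54, [236.4, 210.9, 10.7, 11.9])]
0 [239.3 207.9] [[240.2 206.7]]
0.01 [237.8 209.8] [[238.7 208.6]]
0.016 [236.9 210.9] [[237.8 209.8]]
0.02 [236.3 211.7] [[237.2 210.5]]
0.022 [236. 212.] [[236.9 210.9]]
0.025 [235.6 212.6] [[236.5 211.5]]
0.03 [234.9 213.5] [[235.8 212.4]]
```

View pics/k9.png

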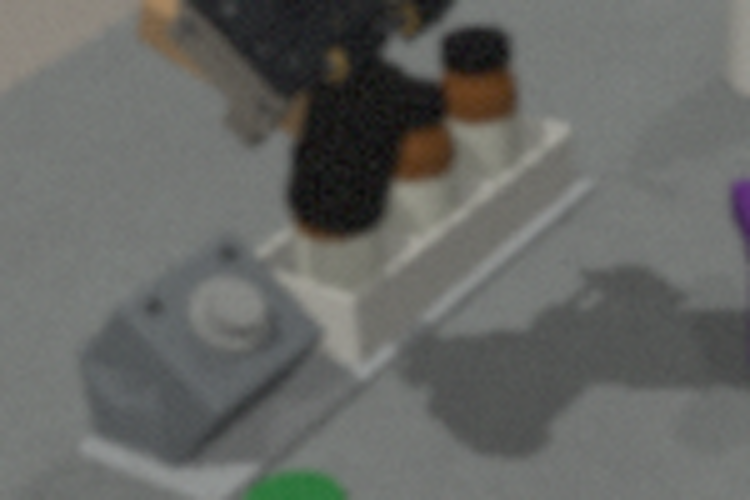

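```bash
cat > m5.py <<'E'
from fit import *
import sys
def go(verbose=1):
    st=arm.sense();R=Rotation.from_quat(st['orientation']).as_matrix();p=st['tool_pos']
    mz=-R[:,2]; mx=np.cross(-R[:,1],mz); mx=mx if mx[0]<0 else -mx
    M=np.c_[mx,np.cross(mz,mx),mz];g=p-.019*R[:,2]
    out=[]
    for cam in('side',):
        s=shot(cam)
        m0=proj(s,M@np.array([.0466,0,0])+g)[0]
        l=[x for x in arm.trace(cam,'mallet') if np.hypot(*(np.array(x['bbox'][:2])-m0))<30]
        if not l: print('no mask');continue
        mask=l[0]['mask'].astype(np.float32)
        im=s['image'].astype(int); 
        # head only: hull of dark part of mask
        hd=mask*(im.max(2)<80)
        def rend(a,dx,dz,dy=0):
            Q=M@Rotation.from_rotvec([0,np.radians(a),0]).as_matrix()
            P=(MAL[0]-[-.0466+dx,dy,.0426+dz])@Q.T+g
            r=np.zeros((1600,2560),np.uint8);cv2.fillConvexPoly(r,cv2.convexHull(((proj(s,P)+.5)*4).astype(np.int32)),255)
            return cv2.resize(r,(640,400),interpolation=cv2.INTER_AREA)/255.
        hand=np.zeros((400,640)) 
        best=[]
        for a in range(-30,13,3):
            f=lambda v:np.abs(rend(a,v[0],v[1])-hd).sum()/hd.sum()+ (v[0]/.01)**2*.02+(v[1]/.01)**2*.02
            r=minimize(f,[0,0],method='Nelder-Mead',options=dict(initial_simplex=[[0,0],[.006,0],[0,.006]],maxiter=25));best.append((round(r.fun,3),a,r.x.round(4).tolist()))
        print(cam,len(l),mask.sum(),hd.sum(),sorted(best)[:5])
go()
E
python3 m5.py
```

```text
side 2 723.0 639.0 [(np.float64(0.195), -18, [0.0039, -0.0025]), (np.float64(0.198), -15, [0.0039, -0.0047]), (np.float64(0.211), -21, [0.0042, -0.0014]), (np.float64(0.216), -12, [0.0033, -0.007]), (np.float64(0.239), -9, [0.0031, -0.0084])]
```

drive_tool(translation=[[0.02, 0, 0.05], [0.04, 0, 0.1], [0.04, 0, 0.1], [0.04, 0, 0.1], [0.04, 0, 0.1]], rotation=[[-0.006, -0.08, 0], [-0.0125, -0.155, 0], [-0.0125, -0.155, 0], [-0.0125, -0.155, 0], [-0.0125, -0.155, 0]], claw=[0.1, 0.1, 0.1, 0.1, 0.1])

```text
time: 21.45
tool_pos: [0.5772, 0.166, 0.2286]
orientation: [0.034, 0.898, -0.018, 0.437]
force: [-0.6, 0.5, -3.7]
opening: 0.211
gripper_force: 62.2
```

```bash
python3 m3.py k10.png; python3 m5.py; python3 - <<'E'
from h import *
# pin travel: head vs collar in averaged side frames
E
```

```text
[0.57837796 0.16546089 0.22998692] [-0.907  0.178  0.317  2.359  1.854  0.497 -0.821] z [ 0.785 -0.063 -0.616] y [ 0.08   0.997 -0.001] want z [0.6137, -0.0493, -0.788]
mallet origin [0.56831081 0.16622277 0.17873663] mx [-0.614  0.048 -0.788]
along 0.06800028840398957 lat x,y 0.02509863108881788 0.0003568399508633134 ang 13.995250488632928
side 1 682.0 491.0 [(np.float64(0.49), -15, [-0.001, -0.0029]), (np.float64(0.491), -9, [-0.0028, -0.0071]), (np.float64(0.495), -12, [-0.003, -0.0054]), (np.float64(0.502), -18, [0.0002, -0.0008]), (np.float64(0.506), -6, [-0.0021, -0.0092])]
```

drive_tool(translation=[[-0.0525, 0.004, -0.042], [0.07, -0.006, -0.2], [0.162, -0.013, -0.318], [0.217, -0.018, -0.389], [0.263, -0.021, -0.448], [0.263, -0.021, -0.448]], rotation=[[0, 0, 0], [0, 0, 0], [0, 0, 0], [0, 0, 0], [0, 0, 0], [0, 0, 0]], claw=[0.1, 0.1, 0.1, 0.1, 0.1, 0.1])

```text
time: 22.25
tool_pos: [0.632, 0.1609, 0.1409]
orientation: [0.036, 0.898, -0.018, 0.439]
force: [0.9, 0.5, -3.0]
opening: 0.212
gripper_force: 62.8
```

```bash
python3 m3.py k11.png; python3 m5.py;python3 -c "
from h import *;s=arm.sense();print(s['force'],s['wrist_torque'],s['time'])"
```

```text
[0.63162624 0.16111078 0.14132693] [-0.746  0.449  0.247  2.299  2.298  0.533 -1.286] z [ 0.787 -0.063 -0.614] y [0.08  0.997 0.   ] want z [0.6137, -0.0493, -0.788]
mallet origin [0.62167018 0.16193848 0.09005596] mx [-0.612  0.05  -0.789]
along -0.034837942944974644 lat x,y 0.01268241880813739 0.00035501072018310483 ang 14.113124792942486
side 1 561.0 366.0 [(np.float64(0.676), -9, [-0.0046, -0.0032]), (np.float64(0.678), -12, [-0.0047, -0.0019]), (np.float64(0.684), -15, [-0.0032, 0.0013]), (np.float64(0.684), -6, [-0.0051, -0.0061]), (np.float64(0.699), -18, [-0.0009, 0.001])]
[ 0.33276092  0.45819396 -2.86360283] [0.11095792 1.11492931 0.03904751] 22.45
```

drive_tool(translation=[[0.006, -0.0005, -0.008], [0.012, -0.001, -0.016], [0.012, -0.001, -0.016]], rotation=[[0, 0, 0], [0, 0, 0], [0, 0, 0]], claw=[0.1, 0.1, 0.1])

```text
time: 22.75
tool_pos: [0.6329, 0.1618, 0.1405]
orientation: [0.036, 0.897, -0.016, 0.441]
force: [-20.3, -1.1, 20.9]
opening: 0.215
gripper_force: 66.0
```

drive_tool(translation=[[0.006, -0.0005, -0.008], [0.012, -0.001, -0.016], [0.012, -0.001, -0.016]], rotation=[[0, 0, 0], [0, 0, 0], [0, 0, 0]], claw=[0.1, 0.1, 0.1])

```text
time: 23.05
tool_pos: [0.6362, 0.1617, 0.1405]
orientation: [0.036, 0.895, -0.016, 0.444]
force: [-35.4, -3.5, 43.6]
opening: 0.213
gripper_force: 72.0
```

```bash
python3 m3.py k12.png; python3 -c "
from h import *;s=arm.sense();print(s['force'],s['wrist_torque'],s['time'])"
```

```text
[0.63621402 0.16173793 0.14058149] [-0.735  0.458  0.239  2.295  2.32   0.547 -1.306] z [ 0.793 -0.06  -0.606] y [0.079 0.997 0.004] want z [0.6137, -0.0493, -0.788]
mallet origin [0.6267925  0.16271528 0.08921224] mx [-0.604  0.052 -0.795]
along -0.03860807306244724 lat x,y 0.016137456923033398 0.0015391070616878075 ang 14.696314716755843
[-35.01671217  -3.8681382   42.79728888] [-1.08000832 -0.14231468 -0.93661506] 23.15
```

drive_tool(translation=[[-0.1, 0.008, 0.13], [-0.2, 0.016, 0.26], [-0.307, 0.025, 0.394], [-0.4, 0, 0.45], [-0.45, 0, 0.45], [-0.5, -0.05, 0.45], [-0.5, -0.1, 0.45], [-0.5, -0.1, 0.45], [-0.5, -0.1, 0.45], [-0.5, -0.1, 0.45]], rotation=[[0, 0, 0], [0, 0, 0], [0, 0, 0], [0.007, 0.09, 0], [0.014, 0.18, 0], [0.021, 0.27, 0], [0.028, 0.36, 0], [0.034, 0.421, 0], [0.034, 0.421, 0], [0.034, 0.421, 0]], claw=[0.1, 0.1, 0.1, 0.1, 0.1, 0.1, 0.1, 0.1, 0.1, 0.1])

```text
time: 24.15
tool_pos: [0.537, 0.1342, 0.224]
orientation: [0.051, 0.971, -0.037, 0.232]
force: [0.5, -0.8, -3.5]
opening: 0.211
gripper_force: 67.1
```

```bash
python3 m3.py k13.png; python3 m5.py;python3 -c "
from h import *;s=arm.sense();print(s['force'],s['wrist_torque'],s['time'])
d=shot('side');print([(x['confidence'],np.round(x['bbox'])) for x in arm.trace('side','mallet')],[(x['confidence'],x['bbox']) for x in arm.trace('side','pin')])"
```

```text
[0.54000124 0.1338836  0.22570339] [-0.812  0.11   0.359  2.172  0.508  0.54   0.603] z [ 0.452 -0.096 -0.887] y [ 0.119  0.992 -0.046] want z [0.6137, -0.0493, -0.788]
mallet origin [0.50946108 0.13559919 0.18336104] mx [-0.884  0.085 -0.459]
along 0.10625065470166495 lat x,y -0.016348895218806662 -0.03487672211766959 ang 11.213947043367924
side 1 802.0 713.0 [(np.float64(0.118), -21, [0.002, -0.0032]), (np.float64(0.122), -18, [0.0017, -0.0058]), (np.float64(0.131), -24, [0.0026, -0.0013]), (np.float64(0.143), -15, [0.002, -0.0079]), (np.float64(0.153), -27, [0.0026, 0.0006])]
[-0.75215496 -0.04969703 -4.13140341] [0.15549225 0.4868546  0.00227541] 24.35
[(0.71, array([349., 206.,  21.,  40.])), (0.68, array([348., 280.,  64.,  42.])), (0.66, array([255., 272.,  35.,  58.])), (0.19, array([273., 182.,  14.,  27.]))] [(0.42, [236.8, 209.6, 12.6, 10.2])]
```

```bash
cat > m6.py <<'E'
from h import *
import sys
tilt=np.radians(float(sys.argv[1]));tgt=np.array([float(x) for x in sys.argv[2:5]])
s=arm.sense();R=Rotation.from_quat(s['orientation'])
c=-.08;X=np.array([np.cos(c),np.sin(c),0]);Y=np.array([-np.sin(c),np.cos(c),0]);Z=np.array([0,0,1])
tz=np.sin(tilt)*X-np.cos(tilt)*Z;W=Rotation.from_matrix(np.c_[np.cross(Y,tz),Y,tz])
print((tgt-s['tool_pos'])/.2,(W*R.inv()).as_rotvec()/(np.pi/2),s['time'],s['q'].round(2))
E
python3 m6.py 19 .4826 .1058 .085
```

```text
[-0.27276689 -0.14136088 -0.69061428] [0.04048373 0.08810353 0.02062756] 24.5 [-0.82  0.11  0.36  2.18  0.51  0.54  0.6 ]
```

drive_tool(translation=[[-0.13, -0.07, -0.05], [-0.273, -0.141, -0.15], [-0.273, -0.141, -0.35], [-0.273, -0.141, -0.5], [-0.273, -0.141, -0.69], [-0.273, -0.141, -0.69], [-0.273, -0.141, -0.69]], rotation=[[0.02, 0.044, 0.01], [0.04, 0.088, 0.02], [0.04, 0.088, 0.02], [0.04, 0.088, 0.02], [0.04, 0.088, 0.02], [0.04, 0.088, 0.02], [0.04, 0.088, 0.02]], claw=[0.1, 0.1, 0.1, 0.1, 0.1, 0.1, 0.1])

```text
time: 25.2
tool_pos: [0.483, 0.1061, 0.0858]
orientation: [0.04, 0.986, -0.007, 0.164]
force: [0.8, 0.5, -3.2]
opening: 0.215
gripper_force: 65.7
```

```bash
python3 m6.py 19 .4826 .1058 .026; python3 m5.py
```

```text
[-0.00193233 -0.00134163 -0.29875554] [ 0.00058297 -0.00060746  0.00049252] 25.2 [-0.68  0.3   0.34  2.33  0.2   0.23  0.94]
side 1 644.0 568.0 [(np.float64(0.191), -24, [0.0024, -0.0015]), (np.float64(0.192), -21, [0.0019, -0.0022]), (np.float64(0.195), -27, [0.0018, 0.0011]), (np.float64(0.202), -18, [0.003, -0.0048]), (np.float64(0.212), -30, [0.0021, 0.0033])]
```

drive_tool(translation=[[0, 0, -0.1], [0, 0, -0.2], [0, 0, -0.25], [0, 0, -0.28], [0, 0, -0.29], [0, 0, -0.3], [0, 0, -0.3]], rotation=[[0, 0, 0], [0, 0, 0], [0, 0, 0], [0, 0, 0], [0, 0, 0], [0, 0, 0], [0, 0, 0]], claw=[0.1, 0.1, 0.1, 0.1, 0.1, 0.1, 0.1])

```text
time: 26.0
tool_pos: [0.4854, 0.1064, 0.0279]
orientation: [0.041, 0.985, -0.006, 0.167]
force: [-0.4, -0.6, -3.0]
opening: 0.212
gripper_force: 65.7
```

drive_tool(translation=[[0, 0, -0.008], [0, 0, -0.015], [0, 0, -0.02], [0, 0, -0.02]], rotation=[[0, 0, 0], [0, 0, 0], [0, 0, 0], [0, 0, 0]], claw=[0.1, 0.1, 0.1, 0.1])

```text
time: 26.4
tool_pos: [0.4836, 0.1063, 0.022]
orientation: [0.04, 0.985, -0.006, 0.165]
force: [0.5, -0.1, -4.3]
opening: 0.216
gripper_force: 65.7
```

drive_tool(translation=[[0, 0, -0.008], [0, 0, -0.015], [0, 0, -0.02], [0, 0, -0.02]], rotation=[[0, 0, 0], [0, 0, 0], [0, 0, 0], [0, 0, 0]], claw=[0.1, 0.1, 0.1, 0.1])

```text
time: 26.8
tool_pos: [0.4836, 0.1062, 0.0183]
orientation: [0.04, 0.985, -0.006, 0.166]
force: [-3.1, 0.3, 5.9]
opening: 0.216
gripper_force: 66.7
```

```bash
python3 m5.py; python3 -c "
from h import *;s=arm.sense();print(s['force'],s['wrist_torque'],s['tool_pos'],s['time'])"
```

```text
side 1 626.0 546.0 [(np.float64(0.16), -21, [0.0017, -0.0034]), (np.float64(0.164), -24, [0.0016, -0.0017]), (np.float64(0.174), -18, [0.0004, -0.0046]), (np.float64(0.185), -27, [0.0018, 0.0001]), (np.float64(0.2), -15, [0.0009, -0.0066])]
[-2.90245499 -0.27035385  4.58534224] [-0.01414075  0.6213813  -0.00810459] [0.48366061 0.10620743 0.01833195] 26.9
```

drive_tool(translation=[[0, 0, 0], [0, 0, 0], [0, 0, 0], [0, 0, 0], [0, 0, 0], [0, 0, 0], [0, 0, 0], [0, 0, 0.1], [0, 0, 0.3], [0, 0, 0.5], [0, 0, 0.7], [0, 0, 0.9], [0, 0, 0.9], [0, 0, 0.9]], rotation=[[0, 0, 0], [0, 0, 0], [0, 0, 0], [0, 0, 0], [0, 0, 0], [0, 0, 0], [0, 0, 0], [0, 0, 0], [0, 0, 0], [0, 0, 0], [0, 0, 0], [0, 0, 0], [0, 0, 0], [0, 0, 0]], claw=[0.25, 0.3, 0.5, 0.8, 0.9, 0.9, 0.9, 0.9, 0.9, 0.9, 0.9, 0.9, 0.9, 0.9])

```text
time: 28.3
tool_pos: [0.4839, 0.1056, 0.1987]
orientation: [0.041, 0.985, -0.007, 0.166]
force: [-0.3, -0.3, -0.1]
opening: 0.902
gripper_force: 0.0
```

```bash
python3 - <<'E'
from fit import *
s=shot('side');print(arm.sense()['time'],arm.sense()['tool_pos'],arm.sense()['opening'])
L=arm.trace('side','mallet');print([(x['confidence'],np.round(x['bbox'])) for x in L])
q=proj(s,[.44,.106,.04])[0]
l=[x for x in L if np.hypot(*(np.array(x['bbox'][:2])-q))<25]
print(q,len(l))
if l: print(fit([(s,l[0]['mask'].astype(float))],MAL,(.434,.11,np.pi-.08),(.01,.01,.15)))
print('jars',[(x['confidence'],np.round(x['bbox'],1)) for x in arm.trace('side','loose_jar')],[(x['confidence'],np.round(x['bbox'],1)) for n in('flask','wash_bottle','pin') for x in arm.trace('side',n)])
# jar fit
l=[x for x in arm.trace('side','loose_jar') if np.hypot(x['bbox'][0]-287,x['bbox'][1]-171)<8]
if l: print(fit([(s,l[0]['mask'].astype(float))],JAR,(.613,-.118),(.01,.01),z=.015))
t=shot('top')
L=arm.trace('top','mallet');print([(x['confidence'],np.round(x['bbox'])) for x in L]);print(proj(t,[.44,.106,.04]))
E
```

```text
28.35 [0.48306054 0.1054778  0.19740318] 0.9008407877472719
[(0.82, array([254., 272.,  39.,  58.])), (0.69, array([348., 280.,  63.,  42.])), (0.68, array([350., 206.,  23.,  38.])), (0.57, array([292., 232.,  44.,  34.]))]
[302.79919767 230.56416734] 1
(array([0.42974291, 0.11158572, 3.01885089]), np.float64(0.1378440366972477))
jars [(0.68, array([288.4, 176.1,  14.1,  26.7]))] [(0.64, array([172.1, 292.9,  42.3,  63.3])), (0.92, array([345.6, 142.6,  23.9,  54.1]))]
(array([ 0.62593105, -0.15262429]), np.float64(1.3888572168955686))
[(0.78, array([237., 274.,  43.,  48.])), (0.73, array([212., 199.,  34.,  44.])), (0.62, array([356., 222.,  44.,  41.]))]
[[288.44200603 204.95820857]]
```

drive_tool(translation=[[0, 0.2, 0.3], [-0.1, 0.5, 0.5], [-0.2, 0.75, 0.5], [-0.2, 1, 0.5], [-0.2, 1, 0.5], [-0.2, 1, 0.5], [-0.2, 1, 0.5]], rotation=[[0, 0, 0], [0, 0, 0], [0, 0, 0], [0, 0, 0], [0, 0, 0], [0, 0, 0], [0, 0, 0]], claw=[0.9, 0.9, 0.9, 0.9, 0.9, 0.9, 0.9])

```text
time: 29.45
tool_pos: [0.443, 0.3067, 0.2973]
orientation: [0.039, 0.986, -0.006, 0.165]
force: [0.4, -0.9, -0.1]
opening: 0.899
gripper_force: 0.0
```

```bash
python3 - <<'E'
from fit import *
t=shot('top','tf.png')
L=arm.trace('top','mallet');print([(x['confidence'],np.round(x['bbox'])) for x in L]);q=proj(t,[.45,.106,.04])[0];print(q)
l=[x for x in L if np.hypot(*(np.array(x['bbox'][:2])-q))<25]
if l: print(fit([(t,l[0]['mask'].astype(float))],MAL,(.43,.11,3.04),(.01,.01,.1)))
L=arm.trace('top','loose_jar');print([(x['confidence'],np.round(x['bbox'])) for x in L]);q=proj(t,[.613,-.118,.07])[0];print(q)
im=t['image'].astype(int)
l=[x for x in L if np.hypot(*(np.array(x['bbox'][:2])-q))<10]
if l: print(l[0]['mask'].sum(),fit([(t,l[0]['mask'].astype(float))],JAR,(.613,-.118),(.01,.01),z=.015))
# cap top centroid by darkness
m=np.zeros((400,640),np.uint8);m[110:160,355:395]=(im[110:160,355:395].max(2)<60)
n,lab,stt,c=cv2.connectedComponentsWithStats(m);k=1+np.argmax(stt[1:,4]);print(stt[k],c[k],atz(t,c[k],.12))
a=arm.trace('top','pin');print([(x['confidence'],x['bbox']) for x in a],arm.sense()['time'])
E
```

```text
[(0.79, array([219., 197.,  47.,  48.])), (0.78, array([357., 221.,  51.,  42.])), (0.75, array([242., 274.,  45.,  45.]))]
[288.42313663 201.30934354]
[(0.98, array([370., 137.,  24.,  27.]))]
[370.08399545 138.29848084]
469 (array([ 0.61711504, -0.11563463]), np.float64(0.11130900121242526))
[363 124  18  18 248] [371.43145161 132.57258065] [ 0.61219384 -0.11604703  0.12      ]
[(0.51, [266.2, 141.7, 4.7, 12.7])] 29.65
```

```bash
python3 - <<'E'
from fit import *
t=shot('top');im=t['image'].astype(int)
r=render(t,MAL[:1],.430,.111,3.02);h=render(t,MAL[1:],.430,.111,3.02)
print('head dark',(im.max(2)<75)[r>.9].mean(),'handle rgb',im[(h>.9)&(r<.1)].mean(0))
m=np.zeros((400,640),np.uint8);m[170:235,255:325]=im[170:235,255:325].max(2)<60
n,lab,stt,c=cv2.connectedComponentsWithStats(m)
for k in range(1,n):
    if stt[k,4]>60: print(stt[k],c[k],atz(t,c[k],.076))
w=(im[:,:,0]-im[:,:,2]>35);w[:, :255]=0;w[:,330:]=0;w[:165]=0;w[240:]=0;p=np.argwhere(w)[:,::-1]
print(len(p),p.min(0),p.max(0),[atz(t,p[p[:,1].argmin()],.055),atz(t,p[p[:,1].argmax()],.055)])
E
```

```text
head dark 0.9491017964071856 handle rgb [170.40304183 140.78707224 109.01140684]
[278 198  19  21 310] [287.00645161 208.4       ] [0.42535658 0.10669986 0.076     ]
251 [284 165] [293 198] [array([0.54737656, 0.10805415, 0.055     ]), array([0.45646286, 0.10311911, 0.055     ])]
```

```bash
python3 -c "
from workcell import arm;print(arm.job_done())"
```

```text
the job is handed in; nothing more can be done
None
```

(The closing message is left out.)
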